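# Slide the steel comb out over the end of the oak ledge

### The job

The double-sided steel comb lies flat on the raised oak ledge and is too thin to pick up there: push it along the ledge with the fingertips, without gripping or lifting it, until about a third of its length sticks out past the ledge's open end (the end away from the clear box), ready to be taken by its solid end bar. Leave it lying flat and stable, pointing straight out over that end, with the rest of it on the ledge, and back the fingers off. Do not disturb the brush, the clear box or anything else on the station.

Things in the scene. Friction and masses are not known exactly. Their poses are not given: they have to be found in the camera images.
- ledge_end (a point): Ledge: fixed oak butcher-block riser, flat top without rim, 260 mm deep (x), 500 mm long (y), 80 mm above the table. Point: middle of the top edge at its open end. Ledge's axes: y along the ledge, outwards past the open end (roughly the robot's left), x across it away from the robot, z up. The clear box stands at the other end. Its place and turn vary.
- comb: Double-sided steel comb: flat, 60 mm wide (x), 120 mm long (y), 5 mm thick, about 110 g evenly spread; spine down the middle, coarse teeth on one long side, fine on the other, a solid 7 mm bar across each end. Loose, flat on the ledge, in its front or back half. Origin: centre of underside. y: along it, roughly towards the open end; starts turned up to 0.35 rad from the ledge's line.
- comb_lead (a point): Middle of the comb's end nearer the ledge's open end, top face, 60 mm along the comb's +y from its centre: the end that must stick out.
- comb_tail (a point): Middle of the comb's other end, top face, 60 mm along -y from its centre: the end to push on. At least 60 mm of bare ledge lies behind it.
- brush: Orange silicone palm brush, 58 mm wide (x), 96 mm long (y), 40 mm high with its strap, loose, standing on its nubs on the ledge in the half beside the comb, centres about 120 mm apart across the ledge. Origin: centre of its underside. Not to be disturbed.
- clear_box: Lidded transparent polycarbonate box, 165 mm (x) by 101 mm (y), 53 mm high, loose, on the ledge near its other end. Origin: centre of its underside. Not to be disturbed.
- saucer: Empty stoneware saucer, 130 mm across, 22 mm high, loose, on the table beyond the ledge's open end. Origin: centre of its underside. Not to be disturbed.
- handle_comb: One-sided fine comb with a black handle, 170 mm long, 12 mm high, loose, on the table beyond the open end. Not to be disturbed.
- spray: Amber bottle, 64 mm across, 165 mm high, loose, on the table to the right of the ledge. Not to be disturbed.
- balm: Flat aluminium tin, 68 mm across, 30 mm high, loose, on the table to the right. Not to be disturbed.
- nail_clipper: Plier-type nail clipper with black handles, 125 mm long, 10 mm high, loose, on the table to the right. Not to be disturbed.
There are look-alikes about, which are no part of the job. There is more than one size of the comb; the one meant has the size given above.

How it is judged:
At the end, for the whole second after the job is handed in: The comb lies flat and at rest on the ledge (tilt under 0.06 rad, underside within 4 mm of the ledge's top), its end 28 to 52 mm past the open end, in line with the ledge within 0.17 rad, its centre within 100 mm of the ledge's middle line; brush and clear box within 20 mm of where they stood (y of comb_lead in the frame of ledge_end between 0.028 and 0.052 m and x of comb in the frame of ledge_end between -0.1 and 0.1 m and angle between the y axis of comb and the y axis of ledge_end, either way round below 0.17 rad and angle between comb's own z axis and vertical below 0.06 rad and z of comb in the frame of ledge_end between -0.004 and 0.004 m and linear speed of comb below 0.01 m/s and distance of each of brush, clear_box from where it was at the start of the episode below 0.02 m); the robot touches nothing.
It fails at once if the comb is lifted off the ledge (z of comb in the frame of ledge_end above 0.012 m).
It fails at once if the comb is gripped or pressed hard (contact force between the fingers and comb above 30 N).
It fails at once if the comb tips or falls (angle between comb's own z axis and vertical above 0.25 rad or z of comb in the frame of ledge_end below -0.02 m).
It fails at once if the brush or the clear box is disturbed (distance of any of brush, clear_box from where it was at the start of the episode above 0.02 m or angle between brush's own z axis and vertical above 0.3 rad).
It fails at once if something on the table is disturbed (distance of any of saucer, handle_comb, spray, balm, nail_clipper from where it was at the start of the episode above 0.02 m).
It also fails if it takes over 72 s, if anything falls off the work surface, if the arm or the gripper's body presses on something with over 40 N, if the wrist force passes 120 N, or if a joint passes its speed limit or range.

### The arm

A 7-joint arm with a two-finger parallel gripper is mounted at the origin on the work surface. World frame = base frame: x ahead of the robot, y to its left, z up, the work surface at z = 0. Lengths are in m, angles in rad, forces in N, time in s.
With the tool pointing down it reaches from about 0.425 to 0.975 m from the base axis. Payload 16.7 kg.
Tool frame: the origin (TCP) lies at the very end of the fingers, on their centre line; the grasp point (between the pads) lies 19 mm behind it; z points along the fingers, y is the direction in which the jaws open and shut (so a half turn about z gives the same grasp; the last joint's range is limited). The gripper opens to 85 mm and grips with 20 to 120 N. Pads are 22 mm wide; open, the fingers measure 114 mm over their backs; the gripper's body (76 mm by 85 mm) begins 54 mm behind the grasp point. The pads swing forward as they close: fully open they stand 13 mm farther back than shut.
Start: joints at [1.06, 0.426, 0.074, 1.606, -0.034, 1.111, -0.067], TCP at [0.239, -0.631, 0.231] pointing down, gripper open.
Joint ranges: [-2.85, 2.85], [-0.5, 2.14], [-1.23, 1.37], [0.21, 2.46], [-1.02, 4.16], [0.16, 2.05], [-2.73, 2.73]. Speed limits (rad/s): [1.89, 1.89, 2.39, 2.39, 3.01, 3.01, 3.01].

### API

Orientations are given as a unit quaternion [x, y, z, w].
In Python, from station import state, get_image, get_calibration, job_done, regions_of, place_of gives the robot as it stands.
- The arm moves only by the tool arm_command, never from a script. Its argument "deltas" is text: rows parted by semicolons, each of 6 numbers parted by spaces: the shift along the tool's x, y, z in mm, then the turn, a rotation vector about the tool's x, y, z in rad. A call has 1 to 8 rows; each row shifts and turns the pose as measured when the row begins, along the tool's axes as they then stand; what a row does not reach is not made up. A row lasts 1/8 s, in which the tool goes at most 62.5 mm and 10.7 degrees, less where a joint would pass 70% of its speed; a pose out of reach is approached as far as the arm can. A call is refused whole if a number of a shift passes 62.5 or a number of a turn 0.188, either way. A call with a gripper value outside its range is refused whole. "grip" is the closure, from 0 (fully open) to 1 (shut), set as the call begins (left out, the last holds). The fingers move at their own pace and stop on an object; the grip force is fixed at half the most. Time passes only in rows, so rows that do not move let the fingers close. It gives the time, the measured TCP pose, the force and the opening at its end, in the units of the state.
- state(): the state, without advancing time (a new reading comes with each control period).
- get_image(name): name is "side" or "top" or "wrist"; returns (picture, depth): 420x560x3 uint8, blue, green, red; 420x560 float32, m along the optical axis (not along the pixel's ray), 0 where there is no reading.
- get_calibration(name): a dict with "K" (3x3 intrinsics, pixels), "origin" and "orientation" of the camera in the world. Camera axes: x right, y up, looking along -z (the intrinsics and any distortion apply to the point x, -y, -z); pixel columns grow to the right and rows downward; lengths in m; the calibration is good to about 2 mm. A picture is of the moment at which its call begins: read the wrist's pose just before it. get_calibration takes no time and is no camera call; for the wrist camera it gives the pose at the moment of the call.
- job_done(): hands the job in, once; it reports no verdict.
Trained networks look in the newest picture that a camera, given by its name, has taken for a name from the list of things; names that differ only in an ending like _2 or _b are one class to them, and where a whole thing is asked for, a point or a joint stands for the part that bears it (a point fixed in the world has none). Each returns a list of dicts, best first, with "conf" (0 to 1); they miss things now and then, are a little off and sometimes report something else, mostly with a low value. They report only what shows in the picture. A call takes as long as a camera call. They do not tell look-alikes from the thing itself.
- regions_of(camera, label): "mask" (420x560 bool, what is visible of it).
- place_of(camera, label): "xyz" ([x, y, z] in m, in world coordinates, good to about 4 mm: a listed point, or the origin of a listed thing).
The state is a dict: "clock": time; "joint_positions": joint angles; "dq": joint speeds; "joint_torque": joint torques, N m; "position": TCP position; "eef_rot": TCP orientation; "ft_force": force on the tool from outside, world axes, zero at the start; "torque": the same for the moment, N m; "gripper_width": opening from 0.0 (shut) to 1.0 (fully open).
Only numpy, scipy, OpenCV 4.12 (cv2) and the standard library are available. Lean on these libraries where they do the work, as an engineer would, in place of code of your own. Each camera call takes 0.05 s, during which the arm holds its last target. There are 200 camera calls.

## Working session

There is one attempt and no reset: what is moved stays moved. The work goes in short steps, Python scripts to look and compute and a tool call to move; the robot and the scene stay as the last step left them, time stands still between calls to the robot, and variables do not carry over. Pictures are saved under pics/ and viewed, about 8 in all and at most 12, crops included, and the job is handed in when it is done.

Besides the shell and the picture viewer there is one more tool, called as name(argument=value, ...) on one line, values as JSON. arm_command: Moves the arm, as the interface text tells. Its arguments: {"type":"object","properties":{"deltas":{"type":"string"},"grip":{"type":"number"}},"required":["deltas"]}

```bash
mkdir -p pics; ls
python3 - <<'E'
from station import *
import cv2
s=state();print(s['clock'],s['position'],s['eef_rot'],s['gripper_width'])
for c in('top','side'):
    im,d=get_image(c);cv2.imwrite(f'pics/{c}0.png',im)
    k=get_calibration(c);print(c,k)
    for n in('comb','comb_lead','comb_tail','ledge_end','brush','clear_box','saucer'):
        print(n,[(round(r['conf'],2),[round(float(v),3) for v in r['xyz']]) for r in place_of(c,n)])
E
```

```text
pics
0.0 [ 0.23871895 -0.63094986  0.2306075 ] [ 9.83684270e-01  1.79902279e-01 -1.79466810e-04 -6.28405745e-04] 1.0030667670708575
top {'K': array([[418.51152672,   0.        , 281.16644481],
       [  0.        , 418.51152672, 207.25824279],
       [  0.        ,   0.        ,   1.        ]]), 'origin': array([3.30208669e-01, 7.65579187e-05, 1.26949523e+00]), 'orientation': array([-0.05315978,  0.04958643,  0.70788986, -0.70257183])}
comb [(0.97, [0.29, -0.196, 0.004]), (0.91, [0.472, -0.108, 0.078]), (0.7, [0.472, -0.458, -0.003]), (0.55, [0.751, 0.127, 0.004])]
comb_lead [(0.63, [0.467, -0.052, 0.082]), (0.61, [0.793, 0.195, 0.005])]
comb_tail [(0.94, [0.71, 0.055, 0.008]), (0.76, [0.268, -0.27, 0.007])]
ledge_end [(0.88, [0.491, 0.117, 0.079])]
brush [(0.91, [0.593, -0.074, 0.081]), (0.29, [0.39, 0.441, -0.003])]
clear_box [(0.88, [0.552, -0.317, 0.081]), (0.51, [0.469, -0.111, 0.078])]
saucer [(0.74, [0.39, 0.441, -0.001])]
side {'K': array([[541.67110906,   0.        , 285.53712514],
       [  0.        , 541.67110906, 207.04453137],
       [  0.        ,   0.        ,   1.        ]]), 'origin': array([1.15623705, 1.23631216, 1.12069786]), 'orientation': array([0.09914306, 0.43766993, 0.86788911, 0.2130356 ])}
comb [(0.9, [0.289, -0.196, 0.0]), (0.87, [0.476, -0.113, 0.081]), (0.62, [0.751, 0.123, -0.001])]
comb_lead [(0.87, [0.788, 0.194, 0.009]), (0.84, [0.468, -0.049, 0.087]), (0.6, [0.313, -0.115, 0.008])]
comb_tail [(0.94, [0.268, -0.267, 0.007]), (0.91, [0.477, -0.172, 0.086]), (0.83, [0.711, 0.052, 0.005])]
ledge_end [(0.88, [0.492, 0.119, 0.083])]
brush [(0.67, [0.59, -0.072, 0.077])]
clear_box [(0.96, [0.555, -0.318, 0.083])]
saucer [(0.72, [0.39, 0.436, -0.003]), (0.44, [0.645, 0.438, -0.005])]
```

View pics/top0.png

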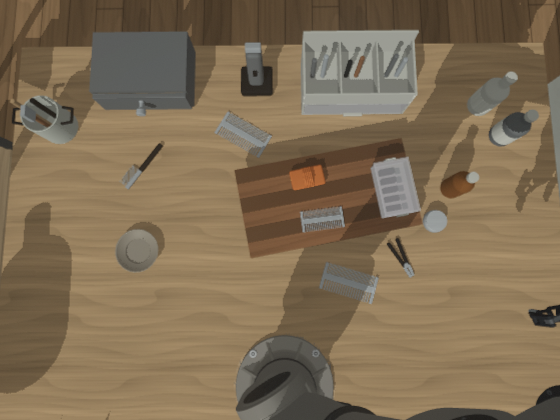

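```bash
cat > h.py <<'E'
from station import *
import cv2,numpy as np
from scipy.spatial.transform import Rotation as R
def cloud(c):
    im,d=get_image(c);k=get_calibration(c);K=k['K']
    v,u=np.mgrid[0:420,0:560]
    P=np.stack([(u-K[0,2])/K[0,0]*d,-(v-K[1,2])/K[1,1]*d,-d],-1)
    W=R.from_quat(k['orientation']).apply(P.reshape(-1,3)).reshape(420,560,3)+k['origin']
    W[d==0]=np.nan
    return im,W
def comb(c,near):
    "comb pose at the mask nearest to `near` -> centre, yaw of y axis, size"
    im,W=cloud(c);best=None
    k=get_calibration(c);K=k['K'];Rm=R.from_quat(k['orientation']).as_matrix()
    for r in regions_of(c,'comb'):
        v,u=np.nonzero(r['mask'])
        ray=np.stack([(u-K[0,2])/K[0,0],-(v-K[1,2])/K[1,1],-np.ones(len(u))],-1)@Rm.T
        P=(k['origin']+ray*((0.085-k['origin'][2])/ray[:,2])[:,None])[:,:2]
        rect=cv2.minAreaRect((P*1000).astype(np.float32))
        b=cv2.boxPoints(rect)
        e=b[1]-b[0];f=b[2]-b[1]
        L=e if np.hypot(*e)>np.hypot(*f) else f
        if L[1]<0:L=-L
        o=(np.array(rect[0]).round(1),'yaw from +y (ccw)',round(float(np.arctan2(-L[0],L[1])),3),np.round(rect[1],1),round(r['conf'],2))
        dd=np.hypot(*(np.array(rect[0])/1000-near))
        if best is None or dd<best[0]:best=(dd,o)
    return im,W,best[1]
E
python3 - <<'E'
from h import *
for c in('top','side'):
    im,W,o=comb(c,[.472,-.11]);print(c,o)
    # ledge top outline
    m=np.uint8((np.abs(W[...,2]-.08)<.008)); n,l,st,_=cv2.connectedComponentsWithStats(m)
    i=1+np.argmax(st[1:,4]);P=W[l==i][:,:2]*1000
    r=cv2.minAreaRect(P.astype(np.float32));print('ledge',cv2.boxPoints(r).round(0).tolist(),r[1],np.nanmedian(W[l==i][:,2]))
E
```

```text
top (array([ 470.1, -110.9]), 'yaw from +y (ccw)', 0.124, array([ 39.6, 114.5]), 0.86)
ledge [[361.0, 94.0], [454.0, -398.0], [710.0, -350.0], [617.0, 142.0]] (260.86627197265625, 500.6748962402344) 0.07981806462596075
side (array([ 474.3, -107.2]), 'yaw from +y (ccw)', 0.122, array([ 60.1, 123.7]), 0.65)
ledge [[359.0, 100.0], [452.0, -401.0], [716.0, -351.0], [622.0, 150.0]] (268.35345458984375, 509.56671142578125) 0.07965837578984858
```

The top image shows three double-sided combs:
- One is on the ledge at (322,219).
- Two larger clear ones are on the table at (243,133) and (349,283).

The ledge comb fits: it is steel, lies flat on the ledge, and measures about 60x120 mm. The brush is at (307,178), the clear box at (395,187) and the open end at about (242,210).

I'll move above the spot behind its tail, with the fingers part-open for a two-point push, and confirm with a close crop there.

arm_command(deltas="38 -31 0 0 0 0; 38 -31 0 0 0 0; 38 -31 0 0 0 0; 38 -31 0 0 0 0; 38 -31 0 0 0 0; 38 -31 0 0 0 0; 38 -31 0 0 0 0; 38 -31 0 0 0 0", grip=0.6)

```text
clock: 2.0
position: [0.4393, -0.2851, 0.2314]
eef_rot: [0.984, 0.177, 0.0, 0.001]
ft_force: [0.1, -0.9, -0.3]
gripper_width: 0.401
```

arm_command(deltas="0 0 0 0 0 -0.175; 0 0 0 0 0 -0.175; 0 0 0 0 0 -0.175; 0 0 0 0 0 -0.175; 0 0 0 0 0 -0.175; 0 0 0 0 0 -0.175; 0 0 0 0 0 -0.175; 0 0 0 0 0 -0.175")

```text
clock: 3.0
position: [0.4422, -0.2806, 0.2326]
eef_rot: [0.619, 0.785, -0.0, 0.002]
ft_force: [0.4, 0.9, 0.7]
gripper_width: 0.401
```

```bash
cat >> h.py <<'E'
O=np.array([.490,.118]);A=.187
ex=np.array([np.cos(A),np.sin(A)]);ey=np.array([-np.sin(A),np.cos(A)])
def led(p):p=np.asarray(p)[:2]-O;return np.round([p@ex*1000,p@ey*1000],1)
def tool():
    s=state();M=R.from_quat(s['eef_rot']).as_matrix()
    print('t',s['clock'],'tcp',s['position'].round(4),'ledge',led(s['position']),'yaw x rel ledge y',round(float(np.arctan2(-M[:2,0]@ex,M[:2,0]@ey)),3),'zaxis',M[:,2].round(3),'F',np.round(s['ft_force'],1),'w',round(s['gripper_width'],2))
    return s,M
E
python3 - <<'E'
from h import *
s,M=tool()
im,W,o=comb('wrist',[.472,-.11]);cv2.imwrite('pics/w1.png',im);print(o)
for n in('comb','comb_lead','comb_tail','ledge_end','brush','clear_box'):
    print(n,[(round(r['conf'],2),np.round(r['xyz'],3),led(r['xyz'])) for r in place_of('wrist',n)])
E
```

```text
t 3.0 tcp [ 0.4422 -0.2806  0.2326] ledge [-121.1 -382.8] yaw x rel ledge y 0.048 zaxis [ 0.003 -0.003 -1.   ] F [0.4 0.9 0.7] w 0.4
(array([ 474.5, -147.2]), 'yaw from +y (ccw)', -1.423, array([60.1, 49.8]), 0.78)
comb [(0.92, array([ 0.284, -0.194, -0.002]), array([-260.9, -268.5])), (0.57, array([ 0.48 , -0.171,  0.083]), array([ -64. , -282.3]))]
comb_lead []
comb_tail [(0.87, array([ 0.268, -0.269,  0.008]), array([-290.3, -339. ])), (0.56, array([ 0.476, -0.172,  0.083]), array([ -67.8, -282.5]))]
ledge_end []
brush []
clear_box [(0.63, array([ 0.556, -0.317,  0.079]), array([ -15.8, -440. ]))]
```

View pics/w1.png

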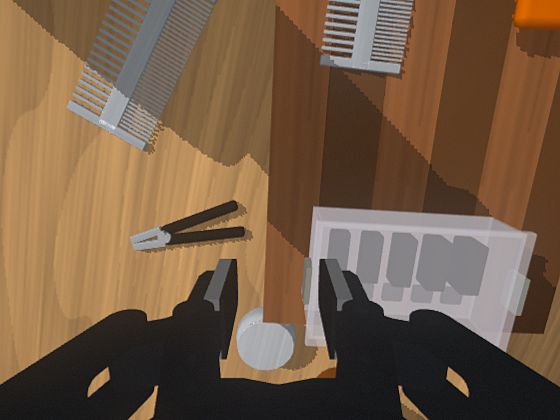

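The close view confirms it: the tail end of the 60 mm wide steel comb is on the ledge at (360,65). The larger comb at top left, around (110,120), is on the table. Next I line up behind the tail and descend.

arm_command(deltas="33 30 0 0 0 0.024; 33 30 0 0 0 0.024; 0 0 0 0 0 0; 0 0 40 0 0 0; 0 0 40 0 0 0; 0 0 30 0 0 0; 0 0 0 0 0 0")

```text
clock: 4.28
position: [0.4883, -0.2043, 0.1205]
eef_rot: [0.646, 0.763, -0.0, 0.004]
ft_force: [-0.5, -0.6, 1.1]
gripper_width: 0.402
```

Run:
```python
from h import *
s,M=tool()
im,W=cloud('wrist');cv2.imwrite('pics/w2.png',im)
print([(round(r['conf'],2),np.round(r['xyz'],3),led(r['xyz'])) for r in place_of('wrist','comb_tail')])
```

```text
t 4.275 tcp [ 0.4883 -0.2043  0.1205] ledge [ -61.6 -316.4] yaw x rel ledge y -0.021 zaxis [ 0.005 -0.005 -1.   ] F [-0.5 -0.6  1.1] w 0.4
[(0.62, array([ 0.479, -0.169,  0.083]), array([ -63.9, -279.8]))]
```

View pics/w2.png

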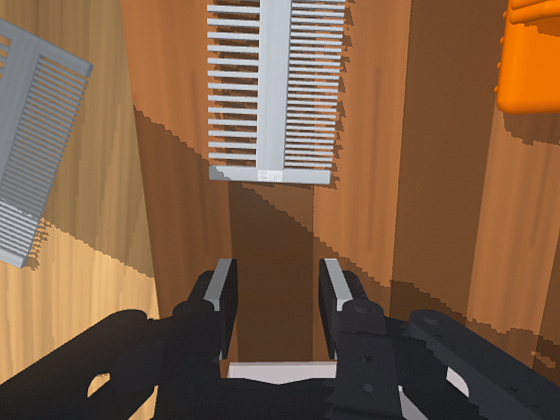

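The tail bar runs from (210,172) to (330,180). The fingers are centred at column 279, about 2 mm off, and the brush stays clear to the right. I narrow the opening a little and go down to find the ledge by touch.

arm_command(deltas="0 -2 15 0 0 -0.02; 0 0 10 0 0 0; 0 0 5 0 0 0; 0 0 0 0 0 0", grip=0.75)

```text
clock: 4.88
position: [0.4893, -0.2062, 0.0934]
eef_rot: [0.638, 0.77, 0.001, 0.007]
ft_force: [-0.8, 0.5, 0.6]
gripper_width: 0.252
```

arm_command(deltas="0 0 2.5 0 0 0; 0 0 2 0 0 0; 0 0 0 0 0 0")

```text
clock: 5.25
position: [0.4896, -0.2062, 0.089]
eef_rot: [0.638, 0.77, 0.001, 0.008]
ft_force: [0.6, 0.3, -0.1]
gripper_width: 0.247
```

```bash
cat >> h.py <<'E'
def fix():
    s,M=tool()
    D=np.column_stack([np.r_[ey,0],np.r_[ex,0],[0,0,-1]])
    print('turn to straight',R.from_matrix(M.T@D).as_rotvec().round(4))
E
python3 -c "
from h import *
fix()"
```

```text
t 5.25 tcp [ 0.4896 -0.2062  0.089 ] ledge [ -60.6 -318.5] yaw x rel ledge y -0.0 zaxis [ 0.013 -0.009 -1.   ] F [ 0.6  0.3 -0.1] w 0.25
turn to straight [ 0.0109  0.0109 -0.0003]
```

arm_command(deltas="0 0 2 0 0 0; 0 0 0 0 0 0")

```text
clock: 5.5
position: [0.4898, -0.2063, 0.087]
eef_rot: [0.638, 0.77, 0.001, 0.008]
ft_force: [-0.3, 0.8, 0.6]
gripper_width: 0.251
```

```bash
python3 -c "
from h import *
fix()"
```

```text
t 5.5 tcp [ 0.4898 -0.2063  0.087 ] ledge [ -60.5 -318.6] yaw x rel ledge y -0.0 zaxis [ 0.013 -0.009 -1.   ] F [-0.3  0.8  0.6] w 0.25
turn to straight [ 0.0111  0.0111 -0.0004]
```

arm_command(deltas="0 -3 2 0.011 0.011 0; 0 0 0 0 0 0")

```text
clock: 5.75
position: [0.4867, -0.207, 0.0849]
eef_rot: [0.638, 0.77, -0.0, -0.0]
ft_force: [-0.3, 0.2, 0.2]
gripper_width: 0.251
```

arm_command(deltas="0 0 1.5 0 0 0; 0 0 0 0 0 0")

```text
clock: 6.0
position: [0.4866, -0.207, 0.0833]
eef_rot: [0.638, 0.77, -0.0, -0.001]
ft_force: [0.5, -0.0, 0.5]
gripper_width: 0.249
```

arm_command(deltas="0 0 1.5 0 0 0; 0 0 0 0 0 0")

```text
clock: 6.25
position: [0.4867, -0.2069, 0.0817]
eef_rot: [0.638, 0.77, -0.0, -0.0]
ft_force: [0.2, -1.0, -0.7]
gripper_width: 0.249
```

arm_command(deltas="0 0 1 0 0 0; 0 0 0 0 0 0")

```text
clock: 6.5
position: [0.4867, -0.2069, 0.0806]
eef_rot: [0.638, 0.77, 0.0, -0.0]
ft_force: [0.5, -0.5, 0.7]
gripper_width: 0.247
```

arm_command(deltas="0 0 1 0 0 0; 0 0 0 0 0 0")

```text
clock: 6.75
position: [0.4869, -0.2069, 0.0802]
eef_rot: [0.638, 0.77, -0.0, -0.0]
ft_force: [0.3, 0.2, -1.1]
gripper_width: 0.251
```

arm_command(deltas="0 0 1 0 0 0; 0 0 0 0 0 0")

```text
clock: 7.0
position: [0.4871, -0.207, 0.0803]
eef_rot: [0.638, 0.77, -0.0, 0.0]
ft_force: [-0.6, -0.2, 0.3]
gripper_width: 0.253
```

The descent stopped at z≈0.080, so the tips are on the ledge top. I lift 2 mm and start the slow push.

arm_command(deltas="0 0 -2 0 0 0; 5 0 0 0 0 0; 5 0 0 0 0 0; 5 0 0 0 0 0; 4 0 0 0 0 0; 4 0 0 0 0 0; 4 0 0 0 0 0; 4 0 0 0 0 0")

```text
clock: 8.0
position: [0.4809, -0.1743, 0.0821]
eef_rot: [0.638, 0.77, -0.0, 0.0]
ft_force: [0.1, -1.0, -0.4]
gripper_width: 0.249
```

```bash
cat >> h.py <<'E'
def look(pts=('comb','comb_lead','comb_tail'),cams=('top','side')):
    fix()
    for c in cams:
        im,W=cloud(c)
        for n in pts:
            q=[(round(r['conf'],2),led(r['xyz']),round(r['xyz'][2],3)) for r in place_of(c,n)]
            print(c,n,[t for t in q if t[2]>.06])
E
python3 -c "
from h import *
look()"
```

```text
t 8.0 tcp [ 0.4809 -0.1743  0.0821] ledge [ -63.3 -285.5] yaw x rel ledge y -0.0 zaxis [ 0. -0. -1.] F [ 0.1 -1.  -0.4] w 0.25
turn to straight [ 0.      0.0002 -0.0003]
top comb [(0.65, array([ -62.1, -212.9]), 0.077)]
top comb_lead [(0.85, array([ -60.9, -154. ]), 0.081)]
top comb_tail [(0.65, array([ -67.9, -273.7]), 0.086)]
side comb [(0.73, array([ -60.1, -217.7]), 0.082)]
side comb_lead [(0.92, array([ -57.3, -156.8]), 0.089)]
side comb_tail [(0.69, array([ -63. , -272.9]), 0.084)]
```

arm_command(deltas="7 0 0 0 0 0; 7 0 0 0 0 0; 7 0 0 0 0 0; 7 0 0 0 0 0; 7 0 0 0 0 0; 7 0 0 0 0 0; 7 0 0 0 0 0; 7 0 0 0 0 0")

```text
clock: 9.4
position: [0.4698, -0.1158, 0.082]
eef_rot: [0.638, 0.77, -0.0, 0.0]
ft_force: [0.0, -1.1, -0.6]
gripper_width: 0.247
```

```bash
python3 -c "
from h import *
look()
im,_=get_image('wrist');cv2.imwrite('pics/w3.png',im)"
```

```text
t 9.4 tcp [ 0.4698 -0.1158  0.082 ] ledge [ -63.3 -226. ] yaw x rel ledge y -0.001 zaxis [-0. -0. -1.] F [ 0.  -1.1 -0.6] w 0.25
turn to straight [-0.0001  0.0002 -0.0006]
top comb []
top comb_lead [(0.95, array([-63.5, -97.9]), 0.084)]
top comb_tail [(0.96, array([ -64.2, -212.7]), 0.084)]
side comb [(0.91, array([ -63.7, -155. ]), 0.082)]
side comb_lead [(0.67, array([-67.3, -94.9]), 0.084)]
side comb_tail [(0.74, array([ -66.3, -212.9]), 0.082)]
```

View pics/w3.png

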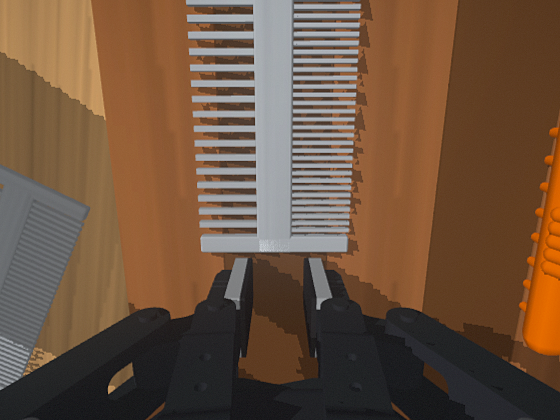

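The comb is now square to the fingers (bar level at rows 237–252) and centred. I continue the push.

arm_command(deltas="8 0 0 0 0 0; 8 0 0 0 0 0; 8 0 0 0 0 0; 8 0 0 0 0 0; 8 0 0 0 0 0; 8 0 0 0 0 0; 8 0 0 0 0 0; 8 0 0 0 0 0")

```text
clock: 10.85
position: [0.4572, -0.0493, 0.082]
eef_rot: [0.638, 0.77, -0.0, 0.0]
ft_force: [-0.4, -0.6, 0.0]
gripper_width: 0.249
```

arm_command(deltas="7 0 0 0 0 0; 7 0 0 0 0 0; 7 0 0 0 0 0; 7 0 0 0 0 0; 6 0 0 0 0 0; 5 0 0 0 0 0; 4 0 0 0 0 0; 0 0 0 0 0 0")

```text
clock: 11.85
position: [0.4486, -0.0036, 0.082]
eef_rot: [0.638, 0.77, -0.0, 0.0]
ft_force: [-0.4, -0.7, -0.9]
gripper_width: 0.252
```

```bash
python3 -c "
from h import *
look(('comb','comb_lead','comb_tail','ledge_end','brush','clear_box'))"
```

```text
t 11.85 tcp [ 0.4486 -0.0036  0.082 ] ledge [ -63.3 -111.8] yaw x rel ledge y -0.001 zaxis [ 0. -0. -1.] F [-0.4 -0.7 -0.9] w 0.25
turn to straight [-0.      0.0001 -0.0006]
top comb [(0.57, array([-65.3, -37.5]), 0.079), (0.23, array([ -22.1, -440.7]), 0.079)]
top comb_lead []
top comb_tail [(0.61, array([-3.9, -0.8]), 0.079)]
top ledge_end [(0.62, array([-1.4,  0.3]), 0.084)]
top brush [(0.78, array([  65.4, -206.7]), 0.082)]
top clear_box [(0.93, array([ -17. , -437.1]), 0.081)]
side comb [(0.57, array([-63.9, -39.9]), 0.08)]
side comb_lead [(0.9, array([-65. ,  18.1]), 0.087)]
side comb_tail [(0.83, array([-65., -98.]), 0.085)]
side ledge_end [(0.95, array([1.1, 4.8]), 0.084)]
side brush []
side clear_box [(0.72, array([ -17.6, -441.3]), 0.084)]
```

arm_command(deltas="6 0 0 0 0 0; 6 0 0 0 0 0; 5 0 0 0 0 0; 4 0 0 0 0 0; 0 0 0 0 0 0")

```text
clock: 13.18
position: [0.4444, 0.0186, 0.082]
eef_rot: [0.638, 0.77, -0.0, 0.0]
ft_force: [0.6, -0.9, -0.2]
gripper_width: 0.251
```

Run:
```python
from h import *
look(('comb_lead','comb_tail','ledge_end'))
for c in('top','side'):
    im,W=cloud(c)
    L=np.stack([(W[...,:2]-O)@ex,(W[...,:2]-O)@ey],-1)*1000; z=W[...,2]*1000
    top=(z>70)&(z<95)
    # edge y of ledge top away from the comb, and of comb lead
    for lo,hi,n in((-20,20,'ledge mid'),(20,100,'ledge back'),(-85,-45,'comb')):
        m=top&(L[...,0]>lo)&(L[...,0]<hi)&(L[...,1]<80)&(L[...,1]>-60)
        print(c,n,'max y pct',np.percentile(L[m][:,1],[98,99.5,100]).round(1),'z',np.median(z[m]).round(1))
    cv2.imwrite(f'pics/{c}5.png',im)
im=cv2.imread('pics/side5.png');cv2.imwrite('pics/side5c.png',cv2.resize(im[150:350,200:460],None,fx=3,fy=3,interpolation=cv2.INTER_CUBIC))
```

```text
t 13.175 tcp [0.4444 0.0186 0.082 ] ledge [-63.3 -89.2] yaw x rel ledge y -0.0 zaxis [ 0. -0. -1.] F [ 0.6 -0.9 -0.2] w 0.25
turn to straight [ 0.      0.0002 -0.0003]
top comb_lead []
top comb_tail []
top ledge_end [(0.96, array([-3.4, -2.4]), 0.083)]
side comb_lead [(0.94, array([-61.5,  39.8]), 0.087)]
side comb_tail [(0.82, array([-65.4, -74.1]), 0.084)]
side ledge_end [(0.78, array([4.4, 2.3]), 0.082)]
top ledge mid max y pct [-0. -0. -0.] z 81.5
top ledge back max y pct [-0.8 -0.3 -0.1] z 79.9
top comb max y pct [41.  41.9 42. ] z 84.6
side ledge mid max y pct [3.5 6.6 8.5] z 79.7
side ledge back max y pct [2.7 4.5 5. ] z 79.4
side comb max y pct [41.7 44.3 45.5] z 83.5
```

View pics/side5c.png

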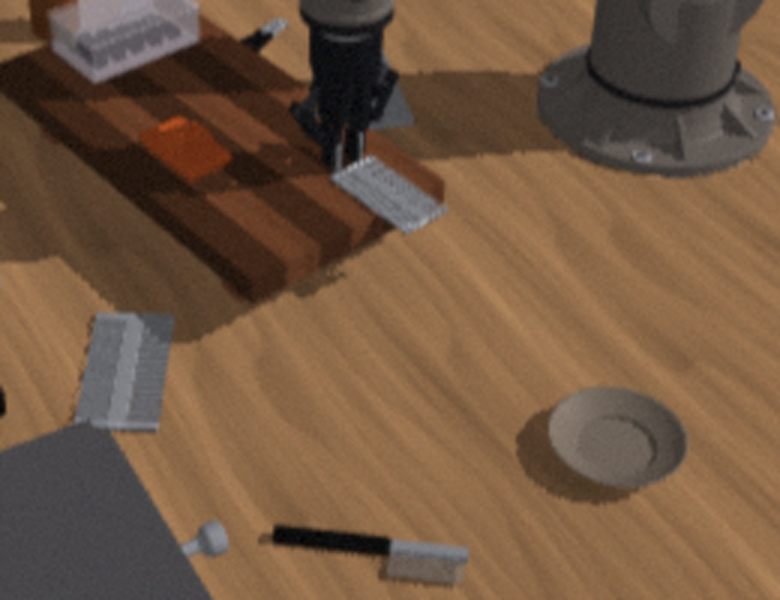

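Both cameras give an overhang of about 40 mm. The crop shows the comb flat and straight past the end, around (420,215), with the brush and box in place. I back off straight, then lift.

arm_command(deltas="-4 0 0 0 0 0; -8 0 0 0 0 0; -10 0 0 0 0 0; 0 0 -25 0 0 0; 0 0 -40 0 0 0; 0 0 -40 0 0 0; 0 0 0 0 0 0; 0 0 0 0 0 0")

```text
clock: 14.68
position: [0.4486, -0.0088, 0.1893]
eef_rot: [0.64, 0.769, -0.001, -0.001]
ft_force: [-1.0, -0.3, -0.5]
gripper_width: 0.248
```

Run:
```python
from h import *
look(('comb','comb_lead','comb_tail','ledge_end','brush','clear_box','saucer'))
im,W,o=comb('side',[.43,.085]);print(o)
im,W=cloud('top')
L=np.stack([(W[...,:2]-O)@ex,(W[...,:2]-O)@ey],-1)*1000; z=W[...,2]*1000
m=(z>70)&(z<95)&(L[...,0]>-85)&(L[...,0]<-45)&(L[...,1]<80)&(L[...,1]>-60)
print('lead y',np.percentile(L[m][:,1],[98,100]))
cv2.imwrite('pics/top6.png',cv2.resize(im[90:300,140:420],None,fx=2.8,fy=2.8))
```

```text
t 14.675 tcp [ 0.4486 -0.0088  0.1893] ledge [ -64.3 -116.9] yaw x rel ledge y -0.004 zaxis [-0.002 -0.    -1.   ] F [-1.  -0.3 -0.5] w 0.25
turn to straight [-0.0017 -0.0001 -0.0043]
top comb [(0.72, array([-62.9, -15.1]), 0.078)]
top comb_lead [(0.76, array([-64.9,  40.1]), 0.085)]
top comb_tail [(0.84, array([-63.2, -76. ]), 0.087)]
top ledge_end [(0.97, array([-2.2, -1.4]), 0.082)]
top brush [(0.76, array([  64.3, -208.4]), 0.081)]
top clear_box [(0.65, array([ -22.3, -439.9]), 0.08)]
top saucer []
side comb [(0.58, array([-64.3, -21. ]), 0.082)]
side comb_lead [(0.67, array([-63.6,  40.8]), 0.087)]
side comb_tail [(0.57, array([-64. , -79.3]), 0.084)]
side ledge_end [(0.84, array([3.7, 0.6]), 0.083)]
side brush []
side clear_box [(0.86, array([ -17.8, -438.3]), 0.085)]
side saucer []
(array([432.8,  91.9]), 'yaw from +y (ccw)', 0.164, array([ 63.6, 121.3]), 0.8)
lead y [40.39084847 41.96164222]
```

View pics/top6.png

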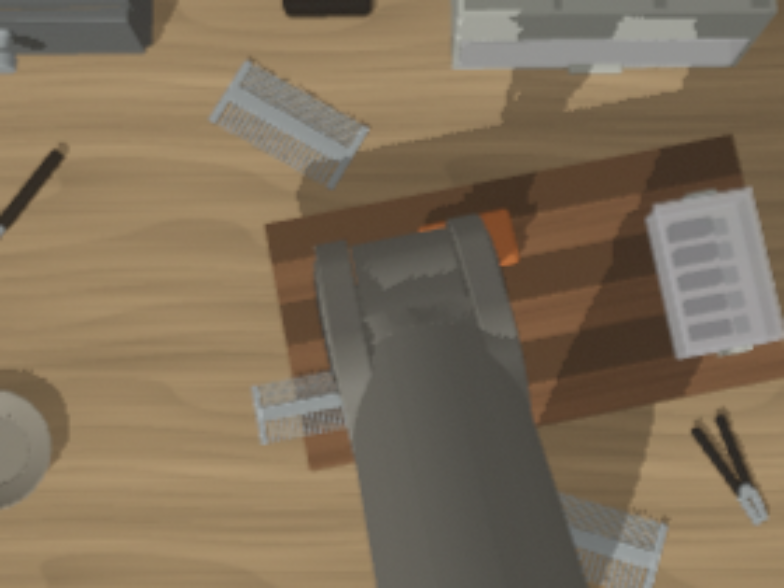

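The comb sticks out at (255–300,410), straight over the end by about 40 mm. The arm is clear, and the brush and box have not moved.

```bash
python3 -c "
from station import *
print(job_done())"
```

```text
the job is handed in; nothing more can be done
None
```

The steel comb now sticks out about 40 mm past the ledge's open end, lying flat and in line with the ledge, and I handed the job in at about 15 s. I pushed it about 200 mm with two part-open fingertips held 2 mm above the ledge top. Then I backed the fingers off about 27 mm and lifted them about 107 mm.

- **Overhang:** after backing off, the networks put the comb's end 40 to 41 mm past the edge I worked from, and the top camera's depth gave 40 to 42 mm. The side camera put the ledge edge 1 to 5 mm further out, so the true overhang could be a few mm less. That is still inside the 28 to 52 mm window.
- **Alignment:** the comb was within about 0.03 rad of the ledge's line, and its centre was about 64 mm to the robot's side of the middle line (limit 100 mm).
- **Brush and clear box:** both read within about 5 mm of where they started, which is within the networks' error. The side camera did not report the brush in the last checks, so that rests on the top view.
- **Saucer and other table items:** the networks did not report the saucer in the last check, and I did not measure the other items. The arm never went near the saucer or handle comb, and I saw nothing moved in the pictures.
- **Forces:** readings taken at the end of each move stayed at noise level, around 1 N.

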